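Reject a failed seedling strip into the wire basket

ROBOT

A 6-joint arm with a two-finger parallel gripper is mounted at the origin on the work surface. World frame = base frame: x ahead of the robot, y to its left, z up, the work surface at z = 0. Lengths are in m, angles in rad, forces in N, time in s.
With the tool pointing down it reaches from about 0.3 to 0.85 m from the base axis. Payload 4.2 kg.
Tool frame: the origin (TCP) lies between the finger pads, 19 mm behind the fingertips; this is the grasp point; z points along the fingers, y is the line along which they close (so a half turn about z gives the same grasp; the last joint's range is limited). The gripper opens to 91 mm and grips with 3 to 60 N. Pads are 32 mm wide; open, the fingers measure 118 mm over their backs; the gripper's body (76 mm by 178 mm) begins 60 mm behind the grasp point.
Start: joints at [-1.345, 0.32, 1.565, -0, 1.257, -0.02], TCP at [0.14, -0.558, 0.233] pointing down, gripper open.
Joint ranges: [-3.11, 3.11], [-0.84, 2.01], [0.21, 2.61], [-1.34, 4.49], [0.05, 2.63], [-2.56, 2.56]. Speed limits (rad/s): [2.57, 2.57, 3.14, 3.14, 3.14, 3.14].

INTERFACE

Orientations are given as [roll, pitch, yaw] about the fixed x, y, z axes, in that order (R = Rz(yaw) Ry(pitch) Rx(roll)).
In Python, from rig import arm gives the robot as it stands.
- The arm moves only by the tool servo_tool, never from a script. Its argument "plan" is a list of rows, each a list of 5 numbers: the opening, from 0 (shut) to 1 (fully open), then the shift along the world's x, y, z in mm, then the turn about the world's z in rad. A call has 1 to 20 rows; each row shifts and turns the commanded pose from where the row before left it; what a row does not reach is not made up. A row lasts 1/12 s, in which the tool goes at most 41.7 mm and 7.16 degrees, less where a joint would pass 70% of its speed; a pose out of reach is approached as far as the arm can. A call is refused whole if a number of a shift passes 41.7 or a number of a turn 0.125, either way. A call with a gripper value outside its range is refused whole. The fingers move at their own pace and stop on an object; "squeeze" is the grip in N (left out, the last holds). Time passes only in rows, so rows that do not move let the fingers close. It gives the time, the measured TCP pose, the force, the opening and the grip force at its end, in the units of the state.
- arm.observe(): the state, without advancing time (a new reading comes with each control period).
- arm.snapshot(name): name is "scene" or "top" or "wrist"; returns a dict with "frame" (420x560x3 uint8, blue, green, red), "vfov" (degrees; the focal length in pixels is half the picture's height over the tangent of half this angle, whatever the lens; pixels are square), "cx", "cy" (the principal point, pixels), "eye" and "attitude" of the camera in the world. Camera axes: x right, y up, looking along -z (the intrinsics and any distortion apply to the point x, -y, -z); pixel columns grow to the right and rows downward; lengths in m; the calibration is good to about 2 mm. The wrist camera is an equidistant fisheye: a pixel r from the principal point sees the ray r / f radians off the axis. A picture is of the moment at which its call begins. There is no depth.
- arm.finish_job(): hands the job in; it is judged then, once.
The state is a dict: "time_s": time; "joints": joint angles; "qvel": joint speeds; "joint_efforts": joint torques, N m; "ee_pos": TCP position; "tcp_rot": TCP orientation; "wrist_force": force on the tool from outside, world axes, zero at the start; "wrist_torque": the same for the moment, N m; "width": opening from 0.0 (shut) to 1.0 (fully open); "finger_force": force on a finger pad.
Only numpy, scipy, OpenCV 4.12 (cv2) and the standard library are available. Lean on these libraries where they do the work, as an engineer would, in place of code of your own. Each camera call takes 0.05 s, during which the arm holds its last target. There are 200 camera calls.

TASK

One seedling strip standing in the cream tray has failed: the one with the orange end and orange band. Take it out, lay it down flat on the green mat and let go of it, then take it again by its middle, lower it into the wire basket so that it lies flat on the bottom, let go of it there without letting it topple or fall, and finally press the yellow tally button to count it. Leave the two good strips standing in the tray as they are, and do not disturb the seed dish.

Things in the scene. Friction and masses are not known exactly. Their poses are not given: they have to be found in the camera images.
- failed_strip: THE STRIP TO REJECT: rigid black plastic seedling strip, 150 mm long, 40 mm deep (its x) by 48 mm wide (its y), a solid block to grip, about 0.18 kg; it starts standing on end in the tray. Origin at the centre of its lower end, z along its length to the upper end. Orange patch on its upper end, an orange band around it 50 mm above its lower end, brown plugs on its +x face.
- failed_strip_mid (a point): centre of the failed strip (75 mm from either end); axes as the strip's
- good_strip_a: a good strip, to be left alone: rigid black plastic seedling strip, 150 mm long, 40 mm deep (its x) by 48 mm wide (its y), a solid block to grip, about 0.18 kg; it starts standing on end in the tray. Origin at the centre of its lower end, z along its length to the upper end. Green patch on its upper end, grey plugs with green dots.
- good_strip_b: the other good strip, the same as good_strip_a
- strip_tray: fixed cream plastic tray, 300 mm (its x) by 100 mm (its y), 28 mm high, walls and two dividers 4 mm thick making three bays side by side along x (bay centres about 99 mm apart); inner floor 4 mm above the table; one strip stands loosely in each bay. Origin at the centre of its underside. Tray and basket may be on either side of the robot.
- mat: fixed green mat on the table in front of the robot, 160 mm (its x) by 200 mm (its y), 3 mm thick. Origin at the centre of its underside.
- basket: fixed wire reject basket, open on top, outside 210 mm (its x) by 140 mm (its y) by 60 mm high, walls and bottom 4 mm thick. Origin at the centre of its underside.
- tally (a joint): travel of the yellow tally button in m: 0 up, 0.006 fully down; springs back, about 4 N to press it fully
- tally_top (a point): centre of the top of the yellow round tally button (36 mm across, in a grey housing on the table); it is pressed straight down
- seed_dish: loose blue bowl, 80 mm across, 35 mm high, origin at the centre of its underside; bystander
There are look-alikes about, which are no part of the job. There is more than one size of the part that bears tally; the job needs the middle-sized.

How it is judged:
By the outcome, as a careful person would: the job done as asked, in the order asked, and still so for the second after the job is handed in, with the robot touching nothing.
It also fails if it takes over 58 s, if anything falls off the work surface, if the arm or the gripper's body presses on something with over 40 N, if the wrist force passes 120 N, or if a joint passes its speed limit or range.

## Working session

There is one attempt and no reset: what is moved stays moved. The work goes in short steps, Python scripts to look and compute and a tool call to move; the robot and the scene stay as the last step left them, time stands still between calls to the robot, and variables do not carry over. Pictures are saved under pics/ and viewed, at most 10 in all, crops included, and the job is handed in when it is done.

Besides the shell and the picture viewer there is one more tool, called after "Emit:" by a JSON object that holds its "fn" and its "kwargs". servo_tool: Moves the arm, as the interface text tells. Its arguments: {"type":"object","properties":{"plan":{"type":"array"},"squeeze":{"type":"number"}},"required":["plan"]}

```bash
ls; mkdir -p pics
python3 - <<'E'
from rig import arm
import cv2,pickle
d={n:arm.snapshot(n) for n in("scene","top","wrist")}
pickle.dump(d,open("s0.pkl","wb"))
for n,s in d.items():
    cv2.imwrite(f"pics/{n}0.png",s["frame"]);print(n,{k:v for k,v in s.items() if k!="frame"})
print(arm.observe())
E
```

```text
pics
scene {'vfov': 54.86560785993112, 'cx': 280.68374776990646, 'cy': 210.34741651043265, 'eye': array([0.98488146, 0.42477784, 0.68687273]), 'attitude': array([ 0.76702152, -0.01249365,  2.37374888])}
top {'vfov': 43.761937978890536, 'cx': 278.95455245254425, 'cy': 209.20967332154243, 'eye': array([ 0.40846134, -0.01507755,  1.11731217]), 'attitude': array([ 0.14367768,  0.01197781, -1.5821623 ])}
wrist {'vfov': 65.70646984690485, 'cx': 279.1829121165352, 'cy': 207.66779284473265, 'eye': array([ 0.20482685, -0.54138459,  0.38434395]), 'attitude': array([-0.24337522,  0.00192801, -1.32490479])}
{'time_s': 0.15, 'joints': array([-1.34501836e+00,  3.20122835e-01,  1.56535874e+00, -1.63561878e-05,
        1.25740875e+00, -2.00333204e-02]), 'qvel': array([-0.00027448, -0.00296195, -0.00141388,  0.00044348,  0.00014165,
       -0.00070158]), 'joint_efforts': array([-3.79632165e-04, -4.12774301e+01, -2.32154274e+01,  7.27449241e-02,
        4.33965877e-02, -9.58244573e-05]), 'ee_pos': array([ 0.1398228 , -0.55738616,  0.23214172]), 'tcp_rot': array([-3.14029493e+00, -1.04449824e-05,  2.45816335e-01]), 'wrist_force': array([ 0.24670763, -0.36386584,  0.57107573]), 'wrist_torque': array([-0.00547829,  0.01300863,  0.03745786]), 'finger_force': 0.0, 'width': 1.0056491695632697}
```

View pics/scene0.png

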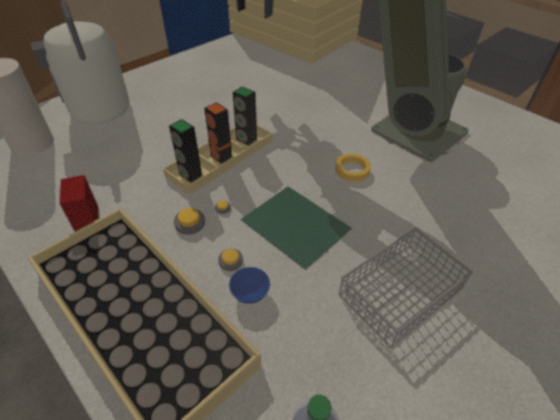

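View pics/top0.png

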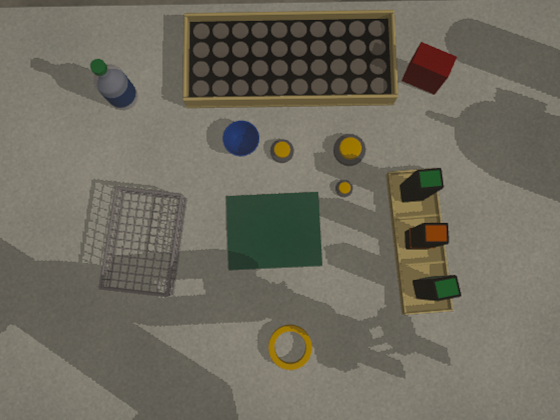

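The scene view shows the tray with the orange-ended strip in its middle bay, at (217,130), the mat at (296,225) and the basket at (405,285). The top view has the orange patch at (436,233), the mat at (275,231) and the basket at (145,240). There are three yellow buttons, and the middle-sized one is at (282,150) top, (230,257) scene. The blue dish is beside it at (241,138).

```bash
cat > h.py <<'E'
import numpy as np,cv2
from scipy.spatial.transform import Rotation as Ro
def cam(s):
    R=Ro.from_euler('xyz',s['attitude']).as_matrix(); f=210/np.tan(np.radians(s['vfov'])/2); return R,f
def ray(s,p,fish=False):
    R,f=cam(s); x=(p[0]-s['cx'])/f; y=(p[1]-s['cy'])/f
    if fish:
        r=np.hypot(x,y); k=np.sin(r)/r if r>1e-9 else 1; v=np.array([x*k,-y*k,-np.cos(r)])
    else: v=np.array([x,-y,-1.])
    v=R@v; return v/np.linalg.norm(v)
def onz(s,p,z,fish=False):
    d=ray(s,p,fish); e=s['eye']; return e+d*(z-e[2])/d[2]
def tri(obs):
    A=0;b=0
    for s,p,fi in obs:
        d=ray(s,p,fi);M=np.eye(3)-np.outer(d,d);A=A+M;b=b+M@s['eye']
    X=np.linalg.solve(A,b); return X,[np.linalg.norm((np.eye(3)-np.outer(d:=ray(s,p,fi),d))@(X-s['eye'])) for s,p,fi in obs]
def blobs(s,lo,hi,amin=20,k=0):
    m=cv2.inRange(cv2.cvtColor(s['frame'],cv2.COLOR_BGR2HSV),np.array(lo),np.array(hi))
    if k: m=cv2.morphologyEx(m,cv2.MORPH_CLOSE,np.ones((k,k)))
    c,_=cv2.findContours(m,cv2.RETR_EXTERNAL,cv2.CHAIN_APPROX_NONE)
    return sorted([x for x in c if cv2.contourArea(x)>=amin],key=lambda x:-cv2.contourArea(x))
def cen(c): M=cv2.moments(c);return M['m10']/M['m00'],M['m01']/M['m00']
E
python3 - <<'E'
from h import *;import pickle
np.set_printoptions(precision=4,suppress=True)
d=pickle.load(open('s0.pkl','rb'))
cols=dict(orange=((5,150,90),(14,255,255)),yellow=((15,150,90),(28,255,255)),green=((50,120,50),(75,255,255)),mat=((65,60,20),(90,255,110)),blue=((108,150,50),(125,255,255)),cream=((15,50,90),(30,149,255)))
for n in('top','scene'):
    for c,(lo,hi) in cols.items():
        for b in blobs(d[n],lo,hi,25,3)[:6]:
            r=cv2.minAreaRect(b); print(n,c,np.array(cen(b)),cv2.contourArea(b),np.array(r[0]),np.array(r[1]),round(r[2],1), 'box',cv2.boxPoints(r).round(0).astype(int).tolist() if c in('mat','cream','orange') else '')
E
```

```text
top orange [435.8361 232.524 ] 299.0 [435.5 232.5] [15. 21.] 90.0 box [[425, 225], [446, 225], [446, 240], [425, 240]]
top yellow [289.7042 346.9417] 1468.5 [290. 347.] [44. 42.] 90.0 box 
top yellow [350.0172 147.5229] 349.0 [350.  147.5] [21.9203 20.5061] 45.0 box 
top yellow [281.5374 149.3182] 187.0 [281.5 149.5] [15. 15.] 90.0 box 
top yellow [344.2474 187.3947] 95.0 [344.5 187.5] [11. 11.] 90.0 box 
top green [446.5189 287.6451] 317.0 [446.4411 287.7353] [16.8121 21.1507] 77.5 box 
top green [430.0997 178.3853] 282.5 [430.1001 178.3   ] [15.7524 20.4657] 82.9 box 
top green [98.3686 66.3801] 160.5 [98.5 67. ] [16.2635 13.435 ] 45.0 box 
top mat [273.3687 230.5254] 6590.5 [273.3879 230.4052] [73.322  92.5784] 87.4 box [[225, 196], [318, 192], [321, 265], [229, 269]]
top mat [431.428  177.3481] 169.0 [429.9713 178.1844] [14.1236 19.103 ] 84.8 box [[420, 172], [439, 170], [440, 184], [421, 186]]
top mat [449.1373 289.3516] 127.5 [446.75 287.75] [13.9242 18.4349] 78.7 box [[436, 283], [454, 279], [457, 293], [439, 296]]
top blue [233.6776 135.0884] 428.0 [237.2812 133.6191] [22.916
[... 1723 characters left out ...]
305.   31.5] [ 63. 154.] 90.0 box [[228, 0], [382, 0], [382, 63], [228, 63]]
scene cream [152.3137 319.2976] 4927.0 [135.6873 320.223 ] [239.1649 138.057 ] 47.2 box [[4, 279], [105, 186], [268, 361], [166, 455]]
scene cream [124.9562  24.263 ] 3728.5 [115.5  31.5] [ 63. 101.] 90.0 box [[65, 0], [166, 0], [166, 63], [65, 63]]
scene cream [509.5742  16.3887] 2542.0 [503.   20.5] [ 41. 112.] 90.0 box [[447, 0], [559, 0], [559, 41], [447, 41]]
scene cream [217.5513 161.1432] 1842.5 [218.4476 154.4166] [ 37.2238 113.4833] 57.9 box [[160, 169], [257, 108], [276, 140], [180, 200]]
scene cream [352.4402 167.0839] 840.5 [353.  167.5] [29. 36.] 90.0 box [[335, 153], [371, 153], [371, 182], [335, 182]]
```

View pics/wrist0.png

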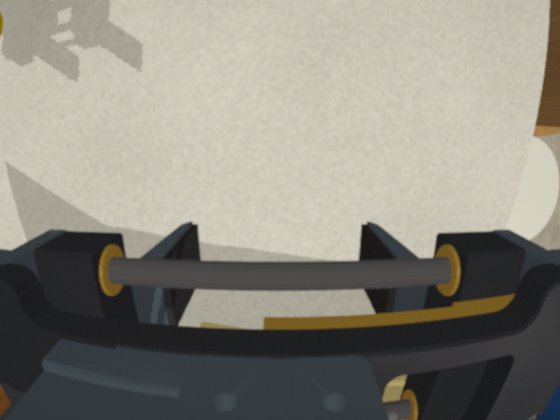

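The wrist view shows bare table with the tray's cream edge at the bottom, around (340,322). It isn't useful yet.

Run:
```python
from h import *;import pickle
np.set_printoptions(precision=4,suppress=True)
d=pickle.load(open('s0.pkl','rb'));T,S=d['top'],d['scene']
for n,a,b in [('orange',(435.8,232.5),(215.7,108.3)),('gA',(430.1,178.4),(181.1,125.9)),('gB',(446.5,287.7),(243.5,91.7)),('big',(350,147.5),(188.3,217)),('mid',(281.5,149.4),(229.7,256.3)),('small',(344.3,187.4),(222.1,204.7)),('mat',(273.4,230.5),(296,226))]:
    print(n,*tri([(T,a,0),(S,b,0)]))
for n,z,w in [('big',.03,21.2),('mid',.03,15),('small',.02,11)]: print(n,'dia mm',(w+1)*1000*(1.117-z)/cam(T)[1])
for p in [(225,196),(318,192),(321,265),(229,269)]: print('matc',onz(T,p,.003))
for p in [(388,172),(440,168),(451,311),(403,314)]: print('tray',onz(T,p,.028))
for c,(lo,hi) in dict(o=((5,150,90),(14,255,255)),g=((50,120,50),(75,255,255))).items():
    for b in blobs(T,lo,hi,250,3):
        P=np.array([onz(T,p[0],.152)[:2]*1000 for p in b],np.float32); print(c,cv2.minAreaRect(P))
cr=T['frame'][170:320,70:200]; cr=cv2.resize(cr,(520,600),interpolation=cv2.INTER_CUBIC)
cs=S['frame'][220:350,330:480]; cs=cv2.resize(cs,(280,243),interpolation=cv2.INTER_CUBIC)
o=np.zeros((600,800,3),np.uint8);o[:,:520]=cr;o[:243,520:]=cs
c2=cv2.resize(S['frame'][80:200,155:285],(280,258),interpolation=cv2.INTER_CUBIC);o[300:558,520:]=c2
cv2.imwrite('pics/crop.png',o)
```

```text
orange [ 0.5005 -0.2933  0.1542] [np.float64(0.0004486599720931987), np.float64(0.00044865997209325714)]
gA [ 0.6025 -0.2887  0.1536] [np.float64(5.9804033670105406e-05), np.float64(5.9804033670266626e-05)]
gB [ 0.4    -0.3078  0.1532] [np.float64(2.020424910118207e-06), np.float64(2.020424910011296e-06)]
big [ 0.6988 -0.1578  0.0221] [np.float64(0.00034320555522634577), np.float64(0.00034320555522613896)]
mid [ 0.6986 -0.011   0.0171] [np.float64(0.00037796158618217063), np.float64(0.00037796158618231076)]
small [ 0.6141 -0.1445  0.0121] [np.float64(0.00015810912337794406), np.float64(0.00015810912337791222)]
mat [ 0.5243  0.0097 -0.0059] [np.float64(0.0008151253515219328), np.float64(0.0008151253515219785)]
big dia mm 46.14976768736963
mid dia mm 33.26109382873487
small dia mm 25.175312739274716
matc [0.6002 0.1129 0.003 ]
matc [ 0.6063 -0.0884  0.003 ]
matc [ 0.4492 -0.0913  0.003 ]
matc [0.4431 0.1038 0.003 ]
tray [ 0.6429 -0.2361  0.028 ]
tray [ 0.6501 -0.3465  0.028 ]
tray [ 0.3519 -0.3523  0.028 ]
tray [ 0.3469 -0.2544  0.028 ]
o ((501.03057861328125, -294.10272216796875), (38.62302017211914, 27.818038940429688), 89.29033660888672)
g ((400.1273498535156, -308.03118896484375), (29.809572219848633, 38.21004867553711), 10.834439277648926)
g ((602.998291015625, -289.1282043457031), (29.58352279663086, 38.34396743774414), 4.139204025268555)
```

View pics/crop.png

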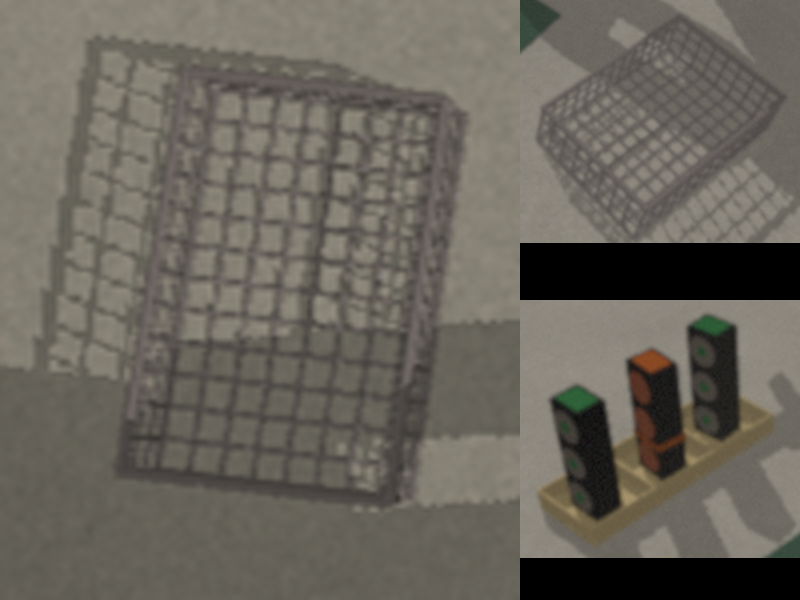

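The basket rim corners in the crop are at about (185,68), (450,100), (395,500) and (120,475). The strips' plug faces look towards world +x. Measurements check out: strip top at z=0.154 (expected 0.154), strip 48 mm wide along y, and the button closest to 36 mm is the one at (0.699,-0.011). Next I move above the failed strip.

Emit:
{"fn": "servo_tool", "kwargs": {"plan": [[1,30,22,0,-0.02],[1,30,22,0,-0.02],[1,30,22,0,-0.02],[1,30,22,0,-0.02],[1,30,22,0,-0.02],[1,30,22,0,-0.02],[1,30,22,0,-0.02],[1,30,22,0,-0.02],[1,30,22,0,-0.02],[1,30,22,0,-0.02],[1,30,22,0,-0.02],[1,30,22,0,-0.026],[1,0,0,0,0],[1,0,0,0,0]]}}

```text
time_s: 1.32
ee_pos: [0.5009, -0.2924, 0.2321]
tcp_rot: [-3.141, 0.001, 0.003]
wrist_force: [-0.9, -0.2, -0.1]
width: 0.999
finger_force: 0.0
```

Run:
```python
from h import *;import pickle
np.set_printoptions(precision=4,suppress=True)
from rig import arm
w=arm.snapshot('wrist');o=arm.observe();print(o['ee_pos'],o['tcp_rot'],w['eye'])
pickle.dump(w,open('w1.pkl','wb'));cv2.imwrite('pics/w1.png',w['frame'])
T=pickle.load(open('s0.pkl','rb'))['top']
for b in blobs(w,(5,150,60),(14,255,255),25,3): 
    print(cen(b),cv2.contourArea(b),tri([(w,cen(b),1),(T,(435.8,232.5),0)]),onz(w,cen(b),.154,1))
# basket rim from top crop (scale 4, offset 70,170)
P=[onz(T,(70+(x+.5)/4-.5,170+(y+.5)/4-.5),.06) for x,y in [(185,68),(450,100),(395,500),(120,475)]]
print(np.array(P),np.mean(P,0),[np.linalg.norm(P[i]-P[i-1]) for i in range(4)])
```

```text
[ 0.4999 -0.2933  0.2322] [-3.1415  0.0015  0.0017] [ 0.5681 -0.2925  0.3844]
(281.1583108715184, 183.81329739442944) 927.5 (array([ 0.5125, -0.3009,  0.1047]), [np.float64(0.009801294293991892), np.float64(0.009801294293992024)]) [ 0.5283 -0.2939  0.154 ]
[[0.6131 0.3319 0.06  ]
 [0.5945 0.1946 0.06  ]
 [0.3918 0.2191 0.06  ]
 [0.4057 0.3577 0.06  ]] [0.5013 0.2758 0.06  ] [np.float64(0.2089635755336187), np.float64(0.13855004977305868), np.float64(0.20417237404947783), np.float64(0.13930340941333239)]
```

View pics/w1.png

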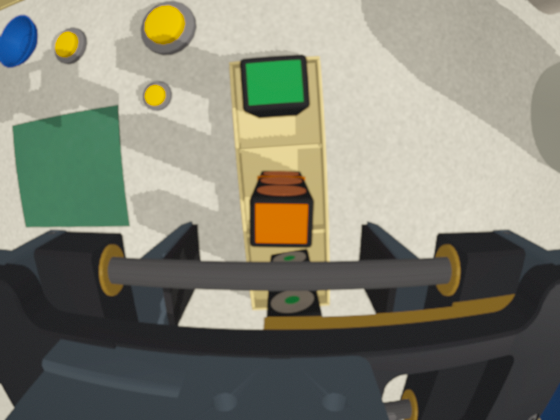

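The wrist view shows the orange end at (282,224), centred between the fingers, which projects to x≈0.50, y≈-0.293. My colour mask had caught the plugs instead. The position agrees, so I descend and grip.

Emit:
{"fn": "servo_tool", "kwargs": {"plan": [[1,0,0,-25,0],[1,0,0,-25,0],[1,0,0,-25,0],[1,0,0,-25,0],[1,0,0,-18,0],[1,0,0,0,0],[0,0,0,0,0],[0,0,0,0,0],[0,0,0,0,0],[0,0,0,0,0],[0,0,0,0,0],[0,0,0,0,0],[0,0,0,0,0],[0,0,0,0,0]], "squeeze": 25}}

```text
time_s: 2.53
ee_pos: [0.5001, -0.2937, 0.1152]
tcp_rot: [3.141, -0.001, 0.0]
wrist_force: [-0.8, 0.3, 2.2]
width: 0.524
finger_force: 24.9
```

Emit:
{"fn": "servo_tool", "kwargs": {"plan": [[0,0,0,15,0],[0,0,0,25,0],[0,0,0,25,0],[0,1,30,0,0.12],[0,1,30,0,0.12],[0,2,30,0,0.12],[0,2,30,0,0.12],[0,2,30,0,0.12],[0,2,30,0,0.12],[0,2,30,0,0.12],[0,2,30,0,0.12],[0,2,30,0,0.12],[0,2,30,0,0.12],[0,2,30,0,0.12],[0,2,30,0,0.12],[0,2,29,0,0.12],[0,0,0,0,0],[0,0,0,0,0]]}}

```text
time_s: 4.03
ee_pos: [0.5235, 0.0964, 0.1792]
tcp_rot: [-3.14, 0.001, 1.562]
wrist_force: [0.0, -0.5, -2.4]
width: 0.525
finger_force: 25.0
```

Run:
```python
from h import *
from rig import arm
w=arm.snapshot('scene');o=arm.observe();print(o['ee_pos'],o['tcp_rot'],o['joints'],o['finger_force'],o['wrist_force'])
cv2.imwrite('pics/s2.png',w['frame'])
```

```text
[0.52341571 0.0953747  0.17921116] [-3.14029726e+00  8.97489381e-04  1.56025794e+00] [ 1.59018447e-01  2.94150682e-01  1.74466985e+00 -7.45743128e-04
  1.10420050e+00  1.69893363e-01] 24.97974067926407 [-0.01613781 -0.08594116 -2.29913911]
```

View pics/s2.png

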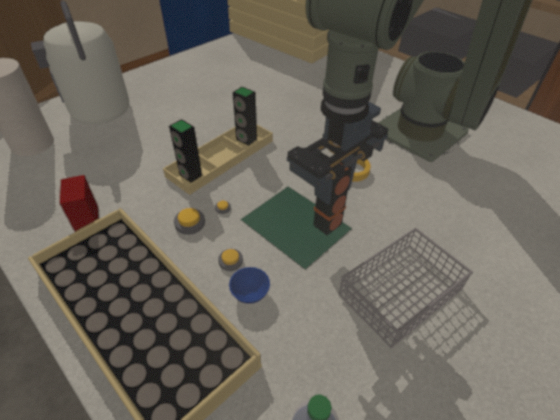

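The strip hangs upright over the mat with its lower end near (328,225), and both good strips still stand. Next I set it down.

Emit:
{"fn": "servo_tool", "kwargs": {"plan": [[0,0,0,-25,0],[0,0,0,-20,0],[0,0,0,-12,0],[0,0,0,-4,0],[0,0,0,-2,0],[0,0,0,-1,0],[0,0,0,-1,0],[0,0,0,0,0]]}}

```text
time_s: 4.75
ee_pos: [0.5244, 0.0951, 0.1155]
tcp_rot: [3.14, -0.0, 1.559]
wrist_force: [-0.4, -0.5, -3.4]
width: 0.525
finger_force: 25.0
```

Emit:
{"fn": "servo_tool", "kwargs": {"plan": [[0,0,0,-1,0],[0,0,0,-1,0],[0,0,0,0,0],[0,0,0,0,0]], "squeeze": 4}}

```text
time_s: 5.08
ee_pos: [0.5246, 0.0956, 0.1139]
tcp_rot: [3.139, -0.001, 1.56]
wrist_force: [-0.8, 0.3, 5.7]
width: 0.525
finger_force: 4.0
```

Emit:
{"fn": "servo_tool", "kwargs": {"plan": [[0,0,-5,0,0],[0,0,-7,0,0],[0,0,-8,0,0],[0,0,-8,0,0],[0,0,-8,-1,0],[0,0,-8,-2,0],[0,0,-8,-3,0],[0,0,0,0,0]]}}

```text
time_s: 5.75
ee_pos: [0.5239, 0.0412, 0.1063]
tcp_rot: [3.142, 0.001, 1.559]
wrist_force: [0.8, -1.1, 1.7]
width: 0.527
finger_force: 4.0
```

Run:
```python
from h import *
from rig import arm
w=arm.snapshot('scene');o=arm.observe();print(o['ee_pos'],o['finger_force'],o['wrist_force'])
cv2.imwrite('pics/s3.png',cv2.resize(w['frame'][130:270,240:400],(640,560)))
```

```text
[0.52395423 0.04187017 0.10646327] 3.9999685809016228 [ 1.61458429 -1.34287042  1.7796646 ]
```

View pics/s3.png

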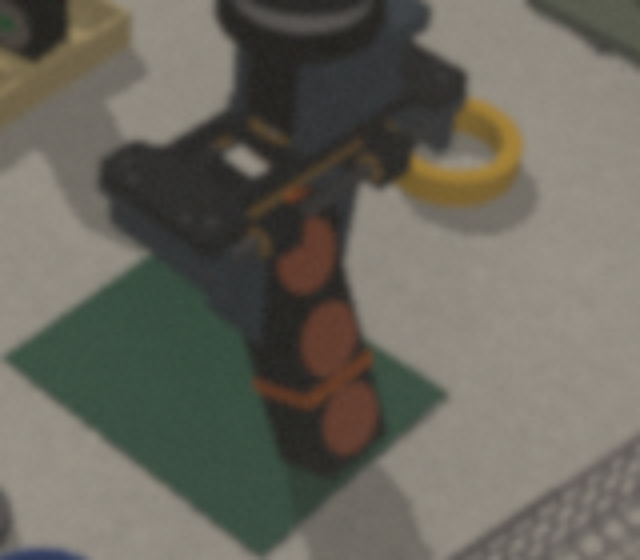

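The strip is tilting in the grip, with its lower end still on the mat at about (335,460) in the crop. I continue along the arc.

Emit:
{"fn": "servo_tool", "kwargs": {"plan": [[0,0,-7,-2,0],[0,0,-7,-2,0],[0,0,-6,-3,0],[0,0,-6,-4,0],[0,0,-6,-4,0],[0,0,-5,-4,0],[0,0,-5,-4,0],[0,0,-5,-5,0],[0,0,-4,-4,0],[0,0,-4,-5,0],[0,0,-4,-5,0],[0,0,-3,-5,0],[0,0,-3,-5,0],[0,0,-3,-5,0],[0,0,0,0,0]]}}

```text
time_s: 7.05
ee_pos: [0.5236, -0.025, 0.0485]
tcp_rot: [-3.14, -0.0, 1.559]
wrist_force: [-0.0, -0.0, -1.8]
width: 0.527
finger_force: 4.0
```

Emit:
{"fn": "servo_tool", "kwargs": {"plan": [[0,0,-3,-5,0],[0,0,-2,-5,0],[0,0,-2,-4,0],[0,0,-1,-4,0],[0,0,0,-3,0],[0,0,0,-2,0],[0,0,0,0,0]]}}

```text
time_s: 7.63
ee_pos: [0.5239, -0.0326, 0.0263]
tcp_rot: [-3.141, -0.0, 1.559]
wrist_force: [-0.9, -1.0, -2.6]
width: 0.526
finger_force: 4.0
```

Run:
```python
from h import *
from rig import arm
np.set_printoptions(precision=4,suppress=True)
w=arm.snapshot('scene');t=arm.snapshot('top');o=arm.observe();print(o['ee_pos'],o['finger_force'],o['wrist_force'])
im=np.zeros((560,800,3),np.uint8);im[:,:480]=cv2.resize(w['frame'][150:290,240:360],(480,560));im[:440,480:]=cv2.resize(t['frame'][170:280,220:300],(320,440));cv2.imwrite('pics/s4.png',im)
```

```text
[ 0.5238 -0.0325  0.0266] 3.9999863505363464 [ 0.3939 -0.32   -1.9368]
```

View pics/s4.png

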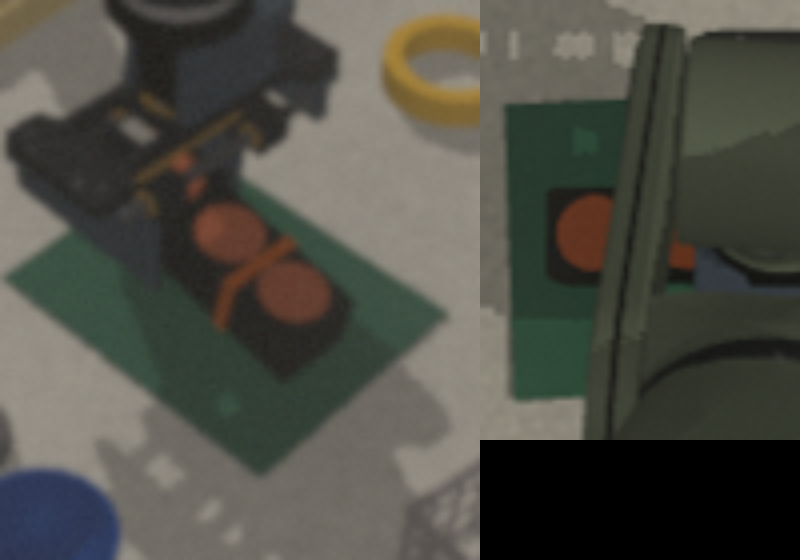

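The strip is close to flat on the mat, plugs up, with its lower end near (290,370) in the crop. I lower it a little more, then let go.

Emit:
{"fn": "servo_tool", "kwargs": {"plan": [[0,0,0,-1,0],[0,0,0,-1,0],[0,0,0,0,0],[0,0,0,0,0]]}}

```text
time_s: 8.07
ee_pos: [0.524, -0.0327, 0.0248]
tcp_rot: [3.141, -0.0, 1.56]
wrist_force: [-0.2, 0.2, -1.6]
width: 0.524
finger_force: 4.0
```

Emit:
{"fn": "servo_tool", "kwargs": {"plan": [[0.53,0,0,0,0],[0.54,0,0,0,0],[0.56,0,0,0,0],[0.6,0,0,0,0],[0.8,0,0,0,0],[0.9,0,0,0,0],[0.9,0,0,10,0],[0.9,0,0,30,0],[0.9,0,0,40,0],[0.9,0,10,40,0],[0.9,0,10,40,0],[0.9,0,10,0,0],[0.9,0,0,0,0],[0.9,0,0,0,0]]}}

```text
time_s: 9.23
ee_pos: [0.5234, -0.0025, 0.1849]
tcp_rot: [-3.142, 0.0, 1.561]
wrist_force: [0.7, 0.4, -0.2]
width: 0.899
finger_force: 0.0
```

```bash
cat > m.py <<'E'
from h import *
from rig import arm
import pickle
np.set_printoptions(precision=4,suppress=True)
d={n:arm.snapshot(n) for n in('scene','top','wrist')};o=arm.observe();print(o['ee_pos'],o['tcp_rot'],o['width'])
pickle.dump(d,open('s5.pkl','wb'))
w,s=d['wrist'],d['scene']
im=np.zeros((600,800,3),np.uint8);im[:420,:560]=w['frame'];im[420:,:240]=cv2.resize(s['frame'][150:285,240:420],(240,180));im[420:,240:520]=cv2.resize(d['top']['frame'][150:285,150:360],(280,180));cv2.imwrite('pics/s5.png',im)
for n in d:
  for b in blobs(d[n],(3,120,50),(14,255,255),25): print(n,np.array(cen(b)),cv2.contourArea(b),cv2.boundingRect(b))
E
python3 m.py
```

```text
[ 0.5229 -0.0031  0.1832] [-3.1382  0.0002  1.5595] 0.8969764141597909
scene [550.5606  90.201 ] 832.5 (532, 51, 28, 67)
scene [302.1917 216.6568] 422.5 (286, 204, 34, 29)
scene [144.5775  59.9854] 228.0 (122, 50, 46, 21)
scene [279.3216 198.4519] 142.0 (271, 192, 17, 13)
top [422.7833  77.5971] 719.0 (402, 53, 46, 41)
top [246.5656 228.1192] 110.5 (242, 220, 9, 18)
top [303.8063 227.4707] 74.0 (298, 221, 10, 16)
wrist [281.4367 141.4273] 1635.5 (256, 118, 52, 46)
wrist [281.267  194.1563] 1510.0 (256, 173, 52, 44)
wrist [281.2759 243.7164] 1270.0 (260, 225, 44, 37)
```

View pics/s5.png

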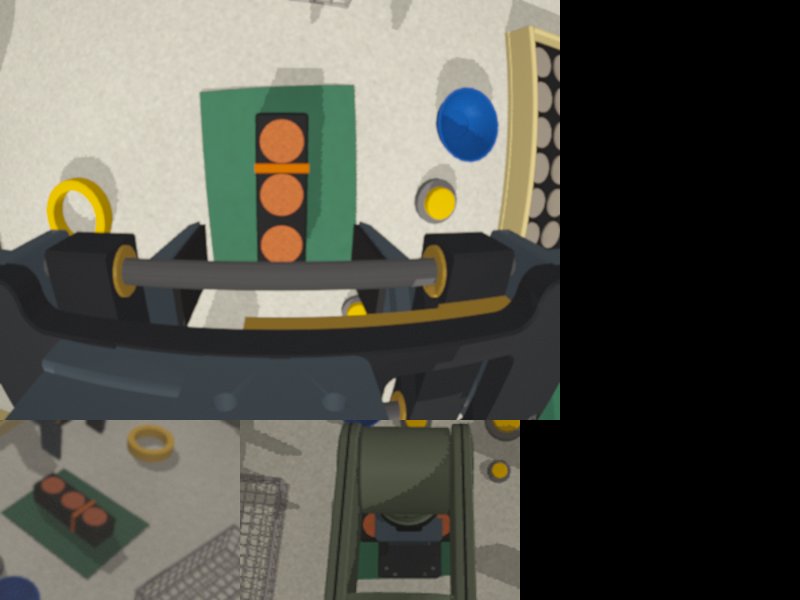

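The strip lies flat on the mat. The plugs are at (281,141), (281,194) and (281,244) in the wrist view, with the band at row 168.

Run:
```python
from h import *;import pickle
np.set_printoptions(precision=4,suppress=True)
d=pickle.load(open('s5.pkl','rb'));w,s=d['wrist'],d['scene']
for p in [(281.4,141.4),(281.3,194.1),(281.3,243.7),(282,168.5),(281.5,114)]: print(onz(w,p,.043,1))
for thr in ((3,150,90),(3,160,110),(3,140,70)):
  for b in blobs(s,thr,(12,255,255),25):
    c=np.array(cen(b))
    if 260<c[0]<330: print(c,cv2.contourArea(b))
  print()
# heights: third plug scene (279.3,198.5)
print(tri([(w,(281.3,243.7),1),(s,(279.3,198.5),0)]))
# basket bottom check & inner rim from both: scene rim corners (crop2 scale 280/150, offset 330,220)
T=pickle.load(open('s0.pkl','rb'));S=T['scene'];T=T['top']
k=150/280
for a,b in [((185,68),(545-520,105)),((450,100),(680-520,18)),((395,500),(782-520,97)),((120,475),(635-520,235))]:
  print(tri([(T,(70+a[0]/4,170+a[1]/4),0),(S,(330+b[0]*k,220+b[1]*k),0)]))
```

```text
[0.5244 0.0527 0.043 ]
[0.5238 0.0044 0.043 ]
[ 0.5234 -0.044   0.043 ]
[0.5247 0.0281 0.043 ]
[0.5247 0.0773 0.043 ]
[301.6667 216.3607] 36.5


[298.5329 215.0581] 86.0
[279.5208 198.7109] 64.0

(array([ 0.5237, -0.0449,  0.0424]), [np.float64(0.0007252658904636519), np.float64(0.0007252658904636701)])
(array([0.621 , 0.2645, 0.1555]), [np.float64(0.04416057585998857), np.float64(0.04416057585998868)])
(array([0.5482, 0.2197, 0.1923]), [np.float64(0.0563180269780837), np.float64(0.05631802697808374)])
(array([ 0.3692,  0.2947, -0.0205]), [np.float64(0.060753906210754986), np.float64(0.06075390621075508)])
(array([ 0.4569,  0.3677, -0.1593]), [np.float64(0.0817629822267738), np.float64(0.08176298222677372)])
```

Emit:
{"fn": "servo_tool", "kwargs": {"plan": [[0.9,0,3,-30,0],[0.9,1,3,-40,0],[0.9,0,0,-40,0],[0.9,0,0,-30,0],[0.9,0,0,-14,0],[0.9,0,0,-5,0],[0.9,0,0,0,0],[0,0,0,0,0],[0,0,0,0,0],[0,0,0,0,0],[0,0,0,0,0],[0,0,0,0,0],[0,0,0,0,0],[0,0,0,0,0]], "squeeze": 25}}

```text
time_s: 10.55
ee_pos: [0.5249, 0.0033, 0.0261]
tcp_rot: [3.141, 0.0, 1.56]
wrist_force: [-0.9, -0.5, 0.9]
width: 0.527
finger_force: 25.0
```

Run:
```python
from h import *;import pickle
np.set_printoptions(precision=4,suppress=True)
T=pickle.load(open('s0.pkl','rb'));S=T['scene'];T=T['top']
k=150/280
for a,b in [((450,100),(545-520,105)),((395,500),(680-520,18)),((120,475),(782-520,97)),((185,68),(635-520,235))]:
  print(tri([(T,(70+a[0]/4,170+a[1]/4),0),(S,(330+b[0]*k,220+b[1]*k),0)]))
```

```text
(array([0.5929, 0.196 , 0.0578]), [np.float64(0.002115654386341274), np.float64(0.0021156543863412413)])
(array([0.3895, 0.2225, 0.0525]), [np.float64(0.0028039212754390965), np.float64(0.002803921275439061)])
(array([0.4053, 0.358 , 0.0546]), [np.float64(0.0009007224720984971), np.float64(0.0009007224720985284)])
(array([0.6205, 0.3391, 0.0261]), [np.float64(0.003441054233246757), np.float64(0.003441054233246873)])
```

Emit:
{"fn": "servo_tool", "kwargs": {"plan": [[0,0,0,15,0],[0,0,0,35,0],[0,0,0,40,0],[0,0,0,20,0],[0,-2,21,0,0.112],[0,-2,21,0,0.112],[0,-2,21,0,0.112],[0,-2,21,0,0.112],[0,-2,21,0,0.112],[0,-2,21,0,0.112],[0,-2,21,0,0.112],[0,-2,21,0,0.112],[0,-2,21,0,0.112],[0,-2,21,0,0.112],[0,-2,21,0,0.112],[0,-1,21,0,0.112],[0,-1,21,0,0.115],[0,0,0,0,0],[0,0,0,0,0]]}}

```text
time_s: 12.13
ee_pos: [0.5003, 0.2769, 0.1351]
tcp_rot: [-3.141, -0.001, 3.02]
wrist_force: [0.5, 0.4, -2.8]
width: 0.525
finger_force: 25.0
```

```bash
sed -i 's/s5.png/s6.png/;s/s5.pkl/s6.pkl/;s/\[150:285,240:420\]/[190:325,320:500]/;s/\[150:285,150:360\]/[150:320,60:270]/' m.py; python3 m.py
```

```text
[0.5006 0.2754 0.1354] [-3.1408 -0.0007  3.0174] 0.5271277118849198
scene [553.2988  98.6079] 419.5 (540, 53, 20, 68)
scene [401.011  255.4375] 288.0 (390, 247, 23, 18)
scene [143.902   60.2091] 228.0 (121, 50, 47, 21)
scene [418.4524 242.0509] 203.0 (410, 234, 19, 17)
scene [388.2482 269.853 ] 186.0 (379, 259, 20, 23)
scene [430.798  231.0909] 49.5 (422, 227, 16, 9)
top [423.0468  77.4608] 727.0 (402, 55, 46, 39)
top [134.2009 205.7467] 114.5 (123, 201, 20, 13)
top [130.8708 262.0336] 64.5 (127, 255, 8, 16)
wrist [279.2022 183.8259] 8406.5 (223, 123, 114, 139)
wrist [279.1119 300.6778] 1345.0 (240, 291, 79, 25)
```

View pics/s6.png

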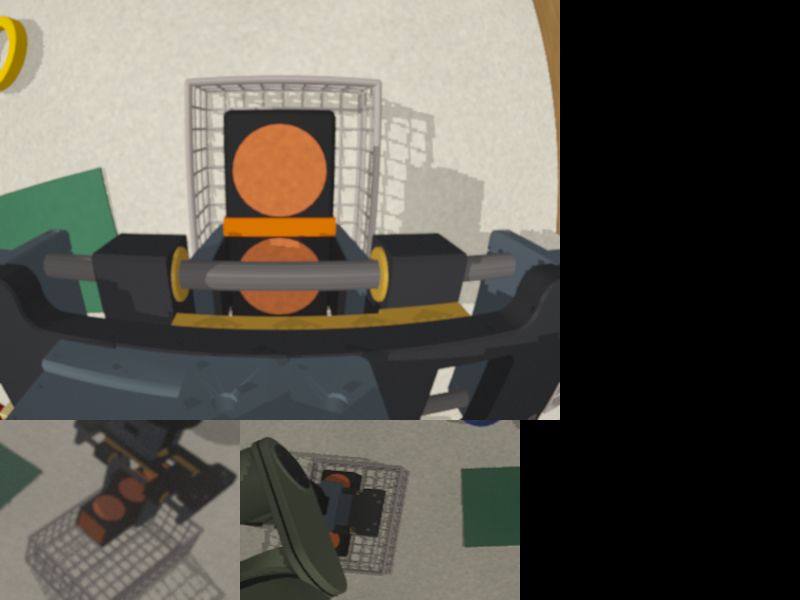

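The strip is held level over the basket. The near rim's corners are at (187,81) and (380,81) in the wrist view and the strip's end spans (225..335,112). A quick check by rays on where the rim lies:

Run:
```python
from h import *;import pickle
np.set_printoptions(precision=4,suppress=True)
w=pickle.load(open('s6.pkl','rb'))['wrist']
R=Ro.from_euler('z',-.122).as_matrix()
for p,z in [((187,81),.058),((380,81),.058),((280,78),.058),((224,112),.155),((335,112),.155)]:
    X=onz(w,p,z,1); print(X,'in basket-dir frame rel TCP',R.T@(X-[.5006,.2760,z]))
```

```text
[0.3886 0.2227 0.058 ] in basket-dir frame rel TCP [-0.1047 -0.0665 -0.    ]
[0.4052 0.3601 0.058 ] in basket-dir frame rel TCP [-0.1049  0.0718  0.    ]
[0.3971 0.2887 0.058 ] in basket-dir frame rel TCP [-0.1043 -0.     -0.    ]
[0.4229 0.2623 0.155 ] in basket-dir frame rel TCP [-0.0755 -0.023   0.    ]
[0.4284 0.3071 0.155 ] in basket-dir frame rel TCP [-0.0754  0.0221  0.    ]
```

Emit:
{"fn": "servo_tool", "kwargs": {"plan": [[0,0,2,0,0],[0,0,0,-25,0],[0,0,0,-30,0],[0,0,0,-25,0],[0,0,0,-15,0],[0,0,0,-8,0],[0,0,0,-3,0],[0,0,0,-1,0],[0,0,0,-1,0],[0,0,0,0,0],[0,0,0,0,0]]}}

```text
time_s: 13.2
ee_pos: [0.5015, 0.2786, 0.0288]
tcp_rot: [3.14, 0.002, 3.019]
wrist_force: [0.0, 0.2, -3.2]
width: 0.523
finger_force: 25.0
```

Emit:
{"fn": "servo_tool", "kwargs": {"plan": [[0,0,0,-1,0],[0,0,0,-1,0],[0,0,0,0,0],[0,0,0,0,0]]}}

```text
time_s: 13.53
ee_pos: [0.5014, 0.2786, 0.0271]
tcp_rot: [3.141, 0.001, 3.019]
wrist_force: [-0.7, -0.1, 5.6]
width: 0.525
finger_force: 25.0
```

The force went from -3 to +6 N, so it is on the bottom. I release and rise.

Emit:
{"fn": "servo_tool", "kwargs": {"plan": [[0.54,0,0,0,0],[0.56,0,0,0,0],[0.6,0,0,0,0],[0.68,0,0,0,0],[0.68,0,0,0,0],[0.68,0,0,10,0],[0.68,0,0,25,0],[0.68,0,0,40,0],[0.68,0,0,40,0],[0.68,0,0,40,0],[0.68,0,0,0,0],[0.68,0,0,0,0]]}}

```text
time_s: 14.53
ee_pos: [0.5022, 0.279, 0.1843]
tcp_rot: [3.138, 0.006, 3.019]
wrist_force: [-1.2, -0.1, -0.8]
width: 0.684
finger_force: 0.0
```

Run:
```python
from h import *
from rig import arm
np.set_printoptions(precision=4,suppress=True)
w=arm.snapshot('wrist');s=arm.snapshot('scene');o=arm.observe();print(o['ee_pos'],o['width'],o['wrist_force'])
for b in blobs(w,(3,120,50),(14,255,255),200): print('w',cen(b),cv2.contourArea(b),onz(w,cen(b),.044,1))
for b in blobs(s,(3,120,50),(14,255,255),25): print('s',np.array(cen(b)),cv2.contourArea(b), onz(s,cen(b),.044))
for b in blobs(s,(50,120,50),(75,255,255),40): print('green',np.array(cen(b)))
```

```text
[0.5003 0.2779 0.1804] 0.6793265489510343 [-0.0588  0.618  -0.3565]
w (277.7941913136157, 171.53423927524645) 3127.5 [0.474  0.2815 0.044 ]
w (277.8189642596644, 246.27731582786285) 1142.5 [0.5455 0.2727 0.044 ]
s [414.3722 273.1069] 613.0 [0.4777 0.2825 0.044 ]
s [547.7963 100.6394] 580.0 [-0.3627  0.208   0.044 ]
s [388.3445 292.0249] 268.0 [0.5495 0.2729 0.044 ]
s [144.1032  60.1121] 226.0 [ 0.3936 -0.8461  0.044 ]
s [376.8273 303.9534] 96.5 [0.5855 0.2733 0.044 ]
green [181.1004 125.8775]
green [243.5221  91.4618]
```

The strip is flat in the basket: plug heights agree across both views, and the good strips haven't moved. Next is the button.

Emit:
{"fn": "servo_tool", "kwargs": {"plan": [[0,16,-24,0,0],[0,16,-24,0,0],[0,16,-24,0,0],[0,16,-24,0,0],[0,16,-24,0,0],[0,16,-24,0,0],[0,16,-24,0,0],[0,17,-24,0,0],[0,17,-24,0,0],[0,17,-24,0,0],[0,17,-24,0,0],[0,17,-25,0,0],[0,0,0,0,0],[0,0,0,0,0],[0,0,0,0,0]]}}

```text
time_s: 15.88
ee_pos: [0.6968, -0.0104, 0.1787]
tcp_rot: [3.141, -0.004, 3.018]
wrist_force: [0.4, -0.1, -0.4]
width: 0.005
finger_force: 0.0
```

Run:
```python
from h import *
from rig import arm
np.set_printoptions(precision=4,suppress=True)
w=arm.snapshot('wrist');o=arm.observe();print(o['ee_pos'],o['width'],o['wrist_force'],o['tcp_rot'])
for b in blobs(w,(15,140,90),(30,255,255),100): print('w',cen(b),cv2.boundingRect(b),cv2.contourArea(b),onz(w,cen(b),.018,1))
```

```text
[ 0.6968 -0.0098  0.1793] 0.0006038462457746304 [-0.0515 -0.3765  0.2008] [ 3.1413 -0.0032  3.0194]
w (250.3434237079933, 319.35895411073085) (89, 306, 298, 24) 3799.0 [ 0.8313 -0.0602  0.018 ]
w (140.34640957446808, 216.90104166666663) (119, 194, 44, 46) 1504.0 [ 0.6976 -0.1596  0.018 ]
w (278.5740365111562, 198.92207572684245) (261, 181, 36, 36) 986.0 [ 0.6968 -0.0111  0.018 ]
w (140.83663174233604, 134.78152890958478) (129, 123, 24, 25) 429.5 [ 0.6128 -0.1417  0.018 ]
w (434.2476349471341, 416.2125765164162) (393, 410, 68, 10) 299.5 [1.0774 0.1925 0.018 ]
w (291.6365007541478, 276.3755656108597) (289, 248, 6, 57) 221.0 [ 0.782  -0.0077  0.018 ]
w (266.76151761517616, 275.8572719060524) (265, 248, 5, 57) 184.5 [ 0.7782 -0.0339  0.018 ]
```

Emit:
{"fn": "servo_tool", "kwargs": {"plan": [[0,0,0,-30,0],[0,0,0,-35,0],[0,0,0,-35,0],[0,0,0,-25,0],[0,0,0,-8,0],[0,0,0,-3,0],[0,0,0,-2,0],[0,0,0,-2,0],[0,0,0,0,0],[0,0,0,0,0]]}}

```text
time_s: 16.77
ee_pos: [0.6988, -0.0107, 0.0425]
tcp_rot: [3.141, 0.003, 3.019]
wrist_force: [-0.3, -0.3, 0.5]
width: 0.002
finger_force: 0.0
```

Emit:
{"fn": "servo_tool", "kwargs": {"plan": [[0,0,0,-2,0],[0,0,0,-2,0],[0,0,0,-2,0],[0,0,0,-2,0],[0,0,0,-1,0],[0,0,0,-1,0],[0,0,0,0,0]]}}

```text
time_s: 17.35
ee_pos: [0.699, -0.0107, 0.0348]
tcp_rot: [3.141, 0.004, 3.019]
wrist_force: [-3.9, 1.7, 18.7]
width: 0.006
finger_force: 9.2
```

Emit:
{"fn": "servo_tool", "kwargs": {"plan": [[0,0,0,3,0],[0,0,0,0,0],[0,0,0,0,0]]}}

```text
time_s: 17.6
ee_pos: [0.6989, -0.0108, 0.035]
tcp_rot: [3.141, 0.003, 3.019]
wrist_force: [0.1, -0.4, 9.3]
width: 0.003
finger_force: 4.5
```

Emit:
{"fn": "servo_tool", "kwargs": {"plan": [[0,0,0,2,0],[0,0,0,0,0],[0,0,0,0,0]]}}

```text
time_s: 17.85
ee_pos: [0.6989, -0.0108, 0.036]
tcp_rot: [3.141, 0.002, 3.019]
wrist_force: [2.4, -0.1, 3.0]
width: 0.005
finger_force: 1.7
```

Emit:
{"fn": "servo_tool", "kwargs": {"plan": [[0,0,0,2,0],[0,0,0,0,0],[0,0,0,0,0]]}}

```text
time_s: 18.1
ee_pos: [0.6979, -0.0108, 0.0376]
tcp_rot: [3.142, -0.0, 3.019]
wrist_force: [2.2, -0.9, 2.7]
width: 0.006
finger_force: 1.3
```

The force shows the button's spring (about 3 N) and then a hard stop at z=0.035, so it was pressed fully. I retreat straight up.

Emit:
{"fn": "servo_tool", "kwargs": {"plan": [[0,0,0,10,0],[0,0,0,30,0],[0,0,0,40,0],[0,0,0,40,0],[0,0,0,30,0],[0,0,0,0,0],[0,0,0,0,0],[0,0,0,0,0]]}}

```text
time_s: 18.77
ee_pos: [0.6964, -0.0107, 0.1865]
tcp_rot: [-3.141, -0.004, 3.019]
wrist_force: [0.7, 0.7, -0.6]
width: 0.006
finger_force: 0.0
```

Run:
```python
from h import *
from rig import arm
import pickle
s=arm.snapshot('scene');o=arm.observe();print(o['time_s'],o['ee_pos'],o['wrist_force'])
for b in blobs(s,(3,120,50),(14,255,255),90): print('s',np.array(cen(b)),cv2.contourArea(b))
for b in blobs(s,(50,120,50),(75,255,255),40): print('green',np.array(cen(b)))
S=pickle.load(open('s0.pkl','rb'))['scene']
for q in(S,s):
  for b in blobs(q,(108,130,40),(125,255,255),200):
    c=cen(b)
    if c[1]>200: print('dish',c,cv2.contourArea(b))
print(arm.finish_job())
```

```text
18.8167 [ 0.6962822  -0.01070048  0.18562766] [-1.75594302 -1.15058674 -0.51850058]
s [549.99124901  90.09188544] 838.0
s [414.41625069 273.13311148] 601.0
s [388.26404494 292.02184769] 267.0
s [144.03605592  60.16703458] 226.5
s [377.05612245 304.19727891] 98.0
green [243.6369637   91.62046205]
the job is handed in; nothing more can be done
None
```

The failed strip was laid on the mat and let go, taken again by its middle and released flat in the basket, then the middle-sized tally button was pressed to its stop; the job was handed in at about 19 s, with no verdict returned. The final picture showed the strip still in the basket and one good strip in place (the other was not picked up there but was in place before the button press), and the dish was not picked up by the colour check.

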